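# Prove the safety switch, then draw out the sprung curing lamp and hold it at the mark

## Robot

A 7-joint arm with a two-finger parallel gripper is mounted at the origin on the work surface. World frame = base frame: x ahead of the robot, y to its left, z up, the work surface at z = 0. Lengths are in m, angles in rad, forces in N, time in s.
With the tool pointing down it reaches from about 0.425 to 0.925 m from the base axis. Payload 6.8 kg.
Tool frame: the origin (TCP) lies midway between the tips of the shut fingers; the grasp point (between the pads) lies 19 mm behind it; z points along the fingers, y is the line along which they close (so a half turn about z gives the same grasp; the last joint's range is limited). The gripper opens to 85 mm and grips with 20 to 120 N. Pads are 22 mm wide; open, the fingers measure 114 mm over their backs; the gripper's body (76 mm by 85 mm) begins 54 mm behind the grasp point. The pads swing forward as they close: fully open they stand 13 mm farther back than shut.
Start: joints at [-1.268, 0.477, 0.022, 1.555, -0.011, 1.109, -0.083], TCP at [0.27, 0.619, 0.231] pointing down, gripper open.
Joint ranges: [-2.96, 2.96], [-0.34, 2.1], [-1.41, 1.46], [0.24, 2.44], [-1.37, 4.51], [0.17, 1.92], [-2.96, 2.96]. Speed limits (rad/s): [2.39, 2.39, 3.14, 3.14, 3.14, 3.14, 3.14].

## Interface

Orientations are given as a unit quaternion [w, x, y, z].
In Python, from station import bot, imaging gives the robot as it stands.
- The arm moves only by the tool move_arm, never from a script. Its argument "commands" is a list that holds one entry, the list of rows, each a list of 7 numbers: the shift along the tool's x, y, z in m, then the turn, a rotation vector about the tool's x, y, z in degrees, then the finger opening in m, from 0 to 0.0854. In form: [[[x, y, z, rx, ry, rz, grip], ...]]. A call has 1 to 20 rows; each row shifts and turns the commanded pose from where the row before left it, along the tool's axes as they then stand; what a row does not reach is not made up. A row lasts 1/8 s, in which the tool goes at most 62.5 mm and 10.7 degrees, less where a joint would pass 70% of its speed; a pose out of reach is approached as far as the arm can. A call is refused whole if a number of a shift passes 0.0625 or a number of a turn 10.7, either way. A call with a gripper value outside its range is refused whole. The fingers move at their own pace and stop on an object; "squeeze" is the grip in N (left out, the last holds). Time passes only in rows, so rows that do not move let the fingers close. It gives the time, the measured TCP pose, the force, the opening and the grip force at its end, in the units of the state.
- bot.get_obs(): the state, without advancing time (a new reading comes with each control period).
- imaging.read_camera(name): name is "side" or "top"; returns the picture (384x512x3 uint8, red, green, blue); there is no depth.
- imaging.calibration(name): a dict with "intrinsics" (3x3 intrinsics, pixels), "extrinsics" (4x4, takes a point from camera to world coordinates). Camera axes: x right, y down, z forward; pixel columns grow to the right and rows downward; lengths in m; the calibration is good to about 2 mm. A picture is of the moment at which its call begins. calibration takes no time and is no camera call.
- bot.hand_in(): hands the job in; it is judged then, once.
The state is a dict: "t": time; "q": joint angles; "joint_vel": joint speeds; "joint_torque": joint torques, N m; "eef_pos": TCP position; "tool_rot": TCP orientation; "contact_force": force on the tool from outside, world axes, zero at the start; "torque": the same for the moment, N m; "gripper_width": opening from 0.0 (shut) to 1.0 (fully open); "grasp_force": force on a finger pad.
Only numpy, scipy, OpenCV 4.12 (cv2) and the standard library are available. Lean on these libraries where they do the work, as an engineer would, in place of code of your own. Each camera call takes 0.05 s, during which the arm holds its last target. There are 200 camera calls.

## Task

Before the resin board is cured, prove the safety switch box: press its red test button so that the green lever drops, let the button come back up, and lift the lever back up until it stays standing. Then grip the lamp boom by its black upright grip so that the orange lock button on the grip's side is squeezed in, draw the boom out until its yellow pointer lines up with the white line of the red rider on the scale (within about 5 mm), and finish while still gripping it there with the lock button squeezed, because the sprung boom runs back when let go. Do not touch the freshly coated board under the lamp, do not shift the red rider, and leave the other things on the table where they are.

Things in the scene. Friction and masses are not known exactly. Their poses are not given: they have to be found in the camera images.
- rcd: Fixed grey safety switch box, 120 x 150 x 60 mm (its x, y, z), origin at the centre of its underside on the table, front (two white sockets) to its -x, z up. On top: the red test button at x 0, y -40 mm, and the green lever, hinged about the box's y axis at x 15, y 35, z 65 mm between two black cheeks (x 5 to 29 mm, up to z 78 mm).
- test_top (a point): Centre of the top of the red round test button (26 mm wide, 15 mm above the box top). Pressed straight down, 8 mm travel, springs back; 1.6 N to start, 5 N fully down. It trips the lever at about half its travel; pressing it right down is safe. While it is down the lever cannot stay up.
- test_button (a joint): Test button travel, m: 0 up, 0.008 fully pressed.
- rcd_lever (a joint): Angle of the green lever, rad: 0 = up (on), leaning 10 degrees past upright to the box's +x on its stop, kept there by its weight; 0.17 = upright; 1.22 = dropped, 60 degrees from upright towards the box's -x, tip 95 mm above the table. Past upright it falls either way. It moves almost freely (50 g): shut fingers put in front (-x), 15 to 20 mm lower than its tip, carry it up on a rising arc towards +x.
- lever_tip (a point): Middle of the end of the green lever, 60 mm from the hinge axis. The lever is a bar 8 mm thick and 14 mm wide (box y) with an end block 12 x 18 mm, 14 mm long. When dropped the tip is about 37 mm in front (-x) of the box's middle.
- station: Fixed curing-lamp station; origin at the underside centre of its grey foot (150 x 100 x 18 mm) on the table, z up. The boom slides out level along station +y from an aluminium sleeve (36 mm wide, y -70 to 110, up to z 180 mm). A round lamp head (90 mm, z 104 to 141 mm) hangs under the grip. Black scale bar with white 10 mm ticks beside it, x 54 to 90, y 75 to 395, top z 151 mm.
- boom (a joint): How far the boom is drawn out, m: 0 = home and locked, up to 0.19. A spring draws it home with 3 N (at 0) to 5.3 N (at 0.19). Locked at 0 by a steel tooth as long as the lock button is not squeezed in; once out it is not locked anywhere.
- grip (a point): Middle of the place to grip, 188 mm above the table: a black upright fin 22 mm thick (station x), 44 mm long (y), up to z 209 mm, on top of the boom (24 mm wide, top at z 159 mm), with the orange lock button on its -x face. The point is at half the 32 mm over fin and unpressed button (26 mm pressed). Moves with the boom. Grip from above, fingers closing along station x.
- lock (a joint): Orange lock button travel, m: 0 out (locks), 0.006 squeezed fully in towards station +x; the tooth is free from about 0.0045. Spring 2.4 N to start, 6 N fully in. The button is 30 x 30 mm (y, z), stands 10 mm proud of the fin.
- pointer (a point): Tip of the thin yellow pointer on the boom, pointing to station +x at the scale; moves along station +y with the boom; 160 mm + boom travel from the station's origin in y.
- rider_line (a point): Near end of the white line on the red rider (28 x 12 x 14 mm clip on the scale bar, top at z 159 mm): the mark. The pointer lines up with it when both have the same station y, that is when the boom is drawn out as far as joint rider says.
- rider (a joint): Place of the red rider along the scale, m = boom travel at which the pointer meets its line (0.08 to 0.15). A 4 N friction clip: leave it.
- board: Wooden serving board with blue wet coating, 180 x 250 x 18 mm plus a small handle at its +y end, flat on the table under the boom; origin at the centre of its underside. Not to be touched.
- chip_jar: Bystander: glass jar of blue chips, 62 mm wide, 107 mm tall; origin at the centre of its underside.
- resin_bottle: Bystander: black bottle, 56 mm wide, 160 mm tall; origin at the centre of its underside.
- mix_cup: Bystander: clear cup, 66 mm wide, 85 mm tall; origin at the centre of its underside.
- coaster_a: Bystander: round wooden coaster, 90 mm wide, 8 mm thick; origin at the centre of its underside.
- coaster_b: Bystander: round cork coaster, 90 mm wide, 8 mm thick; origin at the centre of its underside.
- starfish: Bystander: cream starfish, 82 mm across, 12 mm thick; origin at the centre of its underside.
- heat_gun: Bystander: orange heat gun lying on its side, barrel 70 mm wide along its y (-80 to 120 mm), handle to +x (140 mm); origin under the barrel.
Mind the look-alikes: they are no part of the job. What is shaped like the rcd but pink is not meant.

How it is judged:
By the outcome, as a careful person would: the job done as asked, in the order asked, and still so for the second after the job is handed in, while the arm keeps its last pose, push and grip.
It also fails if it takes over 56 s, if anything falls off the work surface, if the arm or the gripper's body presses on something with over 40 N, if the wrist force passes 120 N, or if a joint passes its speed limit or range.

## Working session

There is one attempt and no reset: what is moved stays moved. The work goes in short steps, Python scripts to look and compute and a tool call to move; the robot and the scene stay as the last step left them, time stands still between calls to the robot, and variables do not carry over. Pictures are saved under pics/ and viewed, at most 10 in all, crops included, and the job is handed in when it is done.

Besides the shell and the picture viewer there is one more tool, called after ">>>" as name(argument=value, ...) on one line, values as JSON. move_arm: Moves the arm, as the interface text tells. Its arguments: {"type":"object","properties":{"commands":{"type":"array","items":{"type":"array","items":{"type":"array","items":{"type":"number"}}}},"squeeze":{"type":"number"}},"required":["commands"]}

```bash
mkdir -p pics; ls
python3 - <<'E'
from station import bot, imaging
import cv2
for n in("side","top"):
    im=imaging.read_camera(n); cv2.imwrite(f"pics/{n}0.png",cv2.resize(im[:,:,::-1],(800,600),interpolation=cv2.INTER_CUBIC)); cv2.imwrite(f"{n}_raw.png",im[:,:,::-1])
    c=imaging.calibration(n); print(n,c["intrinsics"].round(1).tolist(),c["extrinsics"].round(3).tolist())
o=bot.get_obs();print({k:(v if not hasattr(v,'round') else v.round(3)) if not isinstance(v,list) else v for k,v in o.items()})
E
```

```text
pics
side [[453.0, 0.0, 258.5], [0.0, 453.0, 193.8], [0.0, 0.0, 1.0]] [[0.791, -0.356, 0.498, -0.211], [-0.612, -0.443, 0.655, -0.896], [-0.013, -0.822, -0.569, 0.931], [0.0, 0.0, 0.0, 1.0]]
top [[382.0, 0.0, 248.8], [0.0, 382.0, 193.7], [0.0, 0.0, 1.0]] [[-0.028, -0.988, 0.153, 0.312], [-1.0, 0.028, 0.002, 0.025], [-0.006, -0.153, -0.988, 1.345], [0.0, 0.0, 0.0, 1.0]]
{'t': 0.1, 'q': array([-1.268,  0.478,  0.022,  1.556, -0.012,  1.109, -0.083]), 'joint_vel': array([-0.003, -0.002,  0.001, -0.002, -0.001,  0.002,  0.   ]), 'joint_torque': array([ 3.0000e-03, -5.9777e+01,  1.6130e+00, -2.8195e+01,  1.3000e-02,
        5.0000e-03,  0.0000e+00]), 'eef_pos': array([0.269, 0.618, 0.23 ]), 'tool_rot': array([-0.   ,  0.204,  0.979, -0.001]), 'contact_force': array([0.358, 0.275, 0.943]), 'torque': array([-0.02 ,  0.016, -0.038]), 'grasp_force': 0.0, 'gripper_width': 0.997374037496109}
```

View pics/side0.png

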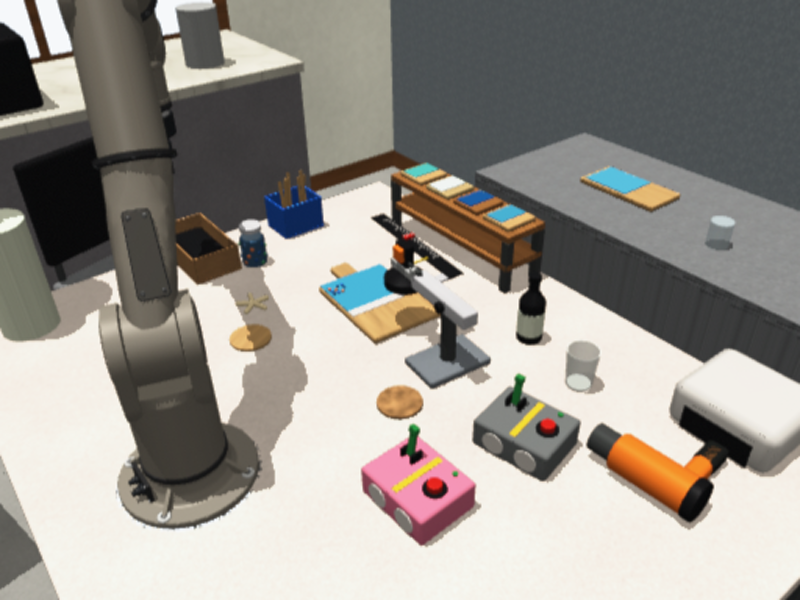

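View pics/top0.png

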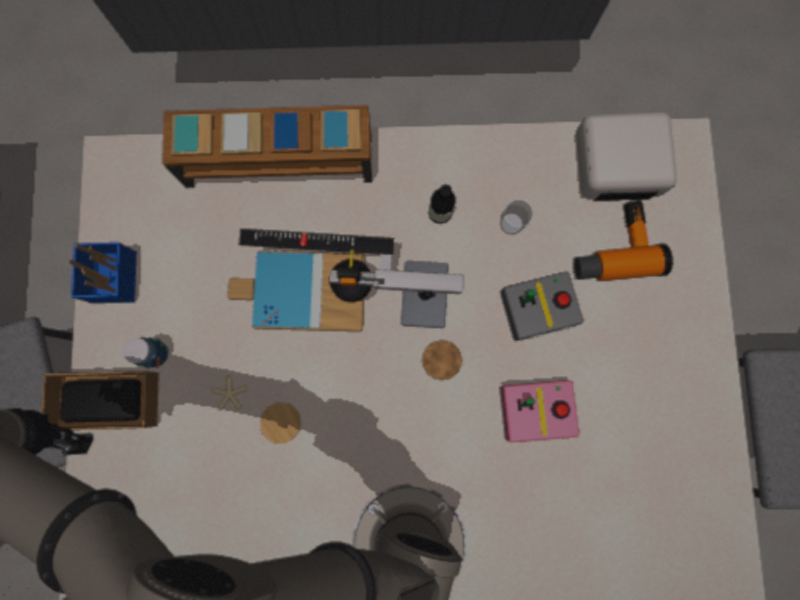

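The side view shows the grey box (red button at 548,427, lever at 518,390), the pink decoy, and the station with the orange button at (400,253). In the top view the grey box's button is at (563,299), the rider at (303,239) and the pointer at (351,258).

```bash
cat > h.py <<'E'
from station import bot, imaging
import cv2, numpy as np
def look(n):
    return imaging.read_camera(n)
def blobs(im,lo,hi,amin=4):
    hsv=cv2.cvtColor(im,cv2.COLOR_RGB2HSV)
    if lo[0]<=hi[0]: m=cv2.inRange(hsv,lo,hi)
    else: m=cv2.inRange(hsv,(0,)+lo[1:],hi)|cv2.inRange(hsv,lo,(179,)+hi[1:])
    k,l,s,c=cv2.connectedComponentsWithStats(m)
    return [(s[i],c[i],l==i) for i in range(1,k) if s[i,4]>=amin]
def ray(n,uv):
    c=imaging.calibration(n);K,E=np.array(c["intrinsics"]),np.array(c["extrinsics"])
    d=E[:3,:3]@np.linalg.solve(K,[uv[0],uv[1],1]);return E[:3,3],d/np.linalg.norm(d)
def plane(n,uv,z):
    o,d=ray(n,uv);return o+d*(z-o[2])/d[2]
def tri(a,b):
    (o1,d1),(o2,d2)=ray("side",a),ray("top",b)
    t=np.linalg.lstsq(np.c_[d1,-d2],o2-o1,rcond=None)[0]
    p,q=o1+t[0]*d1,o2+t[1]*d2
    return (p+q)/2,np.linalg.norm(p-q)
C=dict(red=((172,150,70),(4,255,255)),green=((50,110,20),(85,255,255)),orange=((5,190,120),(17,255,255)),yellow=((20,170,90),(33,255,255)))
E
python3 - <<'E'
from h import *
for n in("side","top"):
    im=cv2.imread(f"{n}_raw.png")[:,:,::-1].copy()
    for k,(a,b) in C.items():
        for s,c,m in blobs(im,a,b):
            if s[4]<700: print(n,k,s.tolist(),c.round(1).tolist())
E
```

```text
side red [258, 149, 7, 5, 19] [261.0, 151.1]
side red [346, 268, 10, 9, 74] [350.3, 272.1]
side red [273, 305, 11, 11, 95] [277.8, 310.2]
side green [167, 166, 3, 3, 5] [168.0, 167.2]
side green [327, 240, 9, 19, 88] [330.7, 249.3]
side green [357, 264, 3, 3, 8] [358.1, 264.9]
side green [259, 272, 9, 19, 84] [263.4, 281.2]
side green [290, 302, 3, 2, 4] [291.0, 302.8]
side orange [252, 156, 6, 11, 44] [254.6, 160.9]
side yellow [271, 164, 3, 2, 5] [272.2, 164.6]
side yellow [327, 258, 21, 21, 99] [336.9, 268.0]
side yellow [252, 293, 30, 22, 109] [266.4, 303.5]
top red [192, 150, 5, 8, 29] [194.2, 153.4]
top red [357, 188, 8, 8, 52] [360.3, 191.3]
top red [356, 258, 8, 9, 56] [359.4, 261.9]
top green [336, 186, 7, 7, 30] [339.2, 188.8]
top green [336, 255, 6, 4, 17] [338.6, 256.8]
top orange [218, 178, 9, 3, 26] [221.8, 179.0]
top yellow [224, 160, 2, 11, 18] [224.5, 165.1]
top yellow [343, 181, 11, 28, 76] [347.9, 194.4]
top yellow [344, 249, 6, 29, 72] [346.3, 262.9]
```

Run:
```python
import cv2
a=cv2.imread("top_raw.png")
b=cv2.imread("side_raw.png")
x=cv2.resize(a[135:220,140:300],(800,425),interpolation=cv2.INTER_CUBIC);cv2.imwrite("pics/c1.png",x)
import numpy as np
p=cv2.resize(a[170:220,315:378],(400,317),interpolation=cv2.INTER_CUBIC)
q=cv2.resize(b[235:307,298:375],(400,374),interpolation=cv2.INTER_CUBIC)
o=np.zeros((374,800,3),'uint8');o[:317,:400]=p;o[:,400:]=q;cv2.imwrite("pics/c2.png",o)
```

```text
(no output)
```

View pics/c1.png

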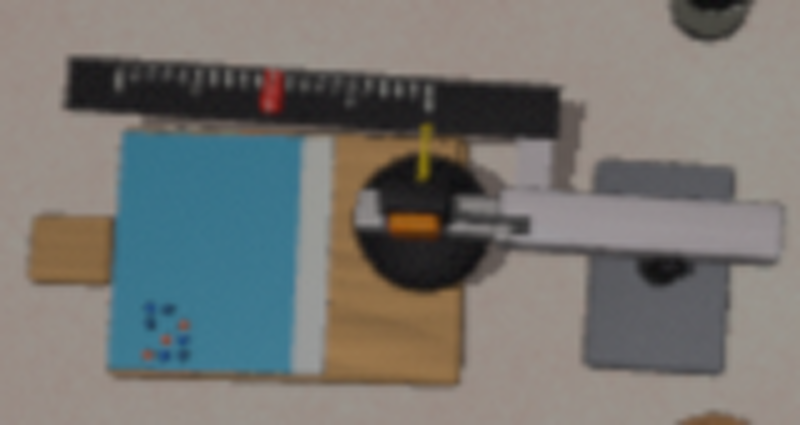

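View pics/c2.png

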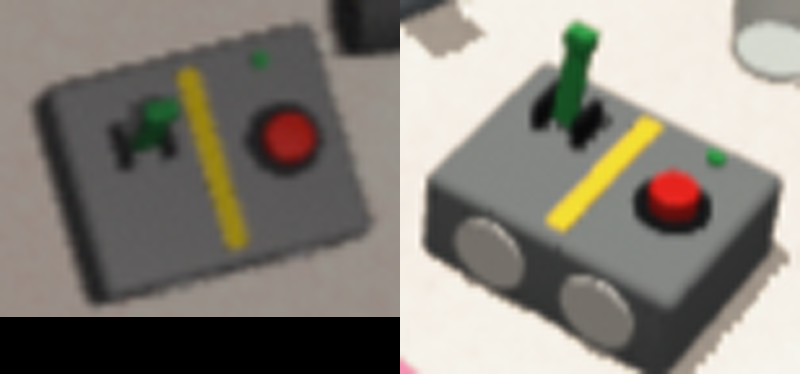

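The crops show the scale bar's ends (c1 at x 66 and 559), pointer tip (427,124), rider line (270,108), and on the grey box the stripe from (190,72) to (236,245), which gives its yaw.

Run:
```python
from h import *
T=lambda x,y:(140+x/5-.4,135+y/5-.4)
B=lambda x,y:(315+x/6.35-.4,170+y/6.35-.4)
b=plane("top",(360.3,191.3),.075); b2=plane("side",(350.3,270.5),.075); print("button",b,b2,tri((350.3,270.5),(360.3,191.3)))
s1,s2=plane("top",B(190,72),.06),plane("top",B(236,245),.06);d=s1-s2;print("strip",s1,s2,"yaw",np.degrees(np.arctan2(d[1],d[0])))
for p in[(45,98),(308,28),(368,225),(97,300)]: print("corner",plane("top",B(*p),.06))
im=cv2.imread("top_raw.png")[:,:,::-1].copy()
print("levertip side",B(160,110),tri((298+180/400*77+.0,235+35/374*72),B(165,108)))
for p in[(68,57),(65,108),(560,88),(557,137)]: print("bar",plane("top",T(*p),.151))
print("pointer",plane("top",T(427,124),.155),"rider",plane("top",(194.2,153.4),.159))
for p in[(358,205),(505,212),(783,205),(780,262)]:print("boom",plane("top",T(*p),.18))
print("orange",plane("top",(221.8,179.0),.2),tri((254.6,160.9),(221.8,179)))
print("ptr tri",tri((272.2,164.6),(224.5,165.1)))
for p in[(600,158),(737,166),(722,374),(583,366)]:print("foot",plane("top",T(*p),.018))
```

```text
button [ 0.50540559 -0.34769419  0.075     ] [ 0.50858435 -0.34684615  0.075     ] (array([ 0.50590459, -0.34774941,  0.07700048]), np.float64(0.001971909692699724))
strip [ 0.54501722 -0.30088873  0.06      ] [ 0.45083529 -0.31916537  0.06      ] yaw 10.982134684076222
corner [ 0.53305766 -0.22219092  0.06      ]
corner [ 0.56729916 -0.36600221  0.06      ]
corner [ 0.45955299 -0.39006329  0.06      ]
corner [ 0.42361207 -0.24356968  0.06      ]
levertip side (339.7968503937008, 186.9228346456693) (array([ 0.5150518 , -0.27097856,  0.12103297]), np.float64(0.001358958095494232))
bar [0.66077337 0.33142594 0.151     ]
bar [0.62695919 0.3329964  0.151     ]
bar [0.6309291  0.01435852 0.151     ]
bar [0.59868942 0.01720623 0.151     ]
pointer [0.60865205 0.10009209 0.155     ] rider [0.63018333 0.19792623 0.159     ]
boom [0.55196447 0.14237616 0.18      ]
boom [0.54490471 0.0510624  0.18      ]
boom [ 0.54437591 -0.12171071  0.18      ]
boom [ 0.50853346 -0.11818801  0.18      ]
orange [0.53633372 0.10813861 0.2       ] (array([0.53799738, 0.10851946, 0.19273246]), np.float64(0.0005540267862850717))
ptr tri (array([0.59424205, 0.09804377, 0.16128676]), np.float64(0.013234398441882603))
foot [ 0.61446546 -0.01381168  0.018     ]
foot [ 0.60584843 -0.11084402  0.018     ]
foot [ 0.45777476 -0.09402578  0.018     ]
foot [0.46613055 0.00280388 0.018     ]
```

```bash
cat >> h.py <<'E'
from scipy.spatial.transform import Rotation as Ro
def tilt(yd): # tool pointing down, tool y at world angle yd (deg)
    y=np.array([np.cos(np.radians(yd)),np.sin(np.radians(yd)),0]);z=np.array([0,0,-1.]);return np.c_[np.cross(y,z),y,z]
def obs():
    o=bot.get_obs();w,x,y,z=o["tool_rot"];R=Ro.from_quat([x,y,z,w]).as_matrix()
    return o,np.array(o["eef_pos"]),R
BC=np.array([.497,-.307,0]);BY=12.5
SC=np.array([.5361,-.0534,0]);SY=-5.25
def W(c,yaw,p): return c+Ro.from_euler("z",yaw,degrees=True).apply(p)
def plan(p,R,wps,g):
    """wps: (pos, yd, n rows); prints rows"""
    out=[]
    for q,yd,n in wps:
        p0=p.copy();q=np.array(q);y0=np.degrees(np.arctan2(R[1,1],R[0,1]));dy=(yd-y0+180)%360-180
        for i in range(1,n+1):
            s=np.round(R.T@(p0+(q-p0)*i/n-p),4);Rn=tilt(y0+dy*i/n);r=np.round(Ro.from_matrix(R.T@Rn).as_rotvec(degrees=True),1)
            out.append([*s.tolist(),*(r+0.).tolist(),g]);p=p+R@s;R=R@Ro.from_rotvec(r,degrees=True).as_matrix()
    print(str(out).replace(" ",""));print("end",p.round(4));return p,R
def st():
    o,p,R=obs();print(round(o["t"],2),p.round(4),"yd",np.degrees(np.arctan2(R[1,1],R[0,1])).round(1),"F",np.round(o["contact_force"],1),"g",round(o["gripper_width"],3),round(o["grasp_force"],1),"zaxis",R[:,2].round(3));return p,R
E
python3 - <<'E'
from h import *
p,R=st()
b=W(BC,BY,[0,-.04,0]);b=(b+[.506,-.3475,0])/2;print(b)
ph0=np.arctan2(p[1],p[0]);r0=np.hypot(*p[:2]);ph1=np.arctan2(b[1],b[0]);r1=np.hypot(*b[:2])
w=[]
for i in range(1,20):
    f=i/19;a=ph0+(ph1-ph0)*f;r=r0+(r1-r0)*f
    w.append(([r*np.cos(a),r*np.sin(a),.231+min(1,i/2)*.1],66.5-144*f,1))
plan(p,R,w,0)
E
```

```text
0.1 [0.2693 0.6183 0.2304] yd 66.5 F [0.4 0.3 0.9] g 0.997 0.0 zaxis [-0.001 -0.002 -1.   ]
[ 0.50582879 -0.34677592  0.        ]
[[-0.0621,-0.0062,-0.0506,-0.1,0.0,7.5,0],[-0.062,-0.0037,-0.05,0.0,0.0,7.6,0],[-0.0619,-0.0012,0.0001,0.0,0.0,7.6,0],[-0.0615,0.0012,-0.0,0.0,0.0,7.6,0],[-0.0611,0.0036,-0.0,0.0,0.0,7.6,0],[-0.0607,0.006,-0.0,0.0,0.0,7.5,0],[-0.06,0.0083,-0.0,0.0,0.0,7.6,0],[-0.0594,0.0106,-0.0,0.0,0.0,7.6,0],[-0.0587,0.0129,0.0,0.0,0.0,7.6,0],[-0.0578,0.0151,0.0,0.0,0.0,7.6,0],[-0.0568,0.0173,0.0,0.0,0.0,7.5,0],[-0.0559,0.0194,0.0,0.0,0.0,7.6,0],[-0.0548,0.0214,0.0,0.0,0.0,7.6,0],[-0.0536,0.0235,0.0,0.0,0.0,7.6,0],[-0.0524,0.0255,0.0,0.0,0.0,7.5,0],[-0.0511,0.0273,0.0,0.0,0.0,7.6,0],[-0.0498,0.0292,0.0,0.0,0.0,7.6,0],[-0.0483,0.0309,0.0,0.0,0.0,7.6,0],[-0.0468,0.0327,-0.0,0.0,0.0,7.6,0]]
end [ 0.5058 -0.3468  0.331 ]
```

>>> move_arm(commands=[[[0,0,-0.06,0,0,0,0],[-0.062,-0.006,0,0,0,7.6,0],[-0.062,-0.004,0,0,0,7.6,0],[-0.062,-0.001,0,0,0,7.6,0],[-0.0615,0.001,0,0,0,7.6,0],[-0.061,0.0035,0,0,0,7.6,0],[-0.0605,0.006,0,0,0,7.6,0],[-0.06,0.0085,0,0,0,7.6,0],[-0.0595,0.0105,0,0,0,7.6,0],[-0.0585,0.013,0,0,0,7.6,0],[-0.058,0.015,0,0,0,7.6,0],[-0.057,0.017,0,0,0,7.5,0],[-0.056,0.0195,0,0,0,7.6,0],[-0.055,0.0215,0,0,0,7.6,0],[-0.0535,0.0235,0,0,0,7.6,0],[-0.0525,0.0255,0,0,0,7.5,0],[-0.051,0.0275,0,0,0,7.6,0],[-0.05,0.029,0,0,0,7.6,0],[-0.0485,0.031,0,0,0,7.6,0],[-0.047,0.0325,0,0,0,7.6,0]]])

```text
t: 2.6
eef_pos: [0.501, -0.3485, 0.291]
tool_rot: [-0.0, 0.995, 0.105, -0.0]
contact_force: [-0.0, -0.5, -0.1]
gripper_width: 0.006
grasp_force: 0.0
```

Run:
```python
from h import *
p,R=st()
b=[.506,-.347]
plan(p,R,[([*b,.1],-77.5,4)],0)
```

```text
2.6 [ 0.501  -0.3485  0.291 ] yd -78.0 F [-0.  -0.5 -0.1] g 0.006 0.0 zaxis [-0.  0. -1.]
[[0.0013,-0.0001,0.0477,0.0,0.0,-0.1,0],[0.0014,-0.0001,0.0478,0.0,0.0,-0.1,0],[0.0013,-0.0001,0.0477,0.0,0.0,-0.2,0],[0.0013,-0.0001,0.0478,0.0,0.0,-0.1,0]]
end [ 0.506 -0.347  0.1  ]
```

>>> move_arm(commands=[[[0.0013,0,0.0477,0,0,-0.1,0],[0.0014,0,0.0478,0,0,-0.1,0],[0.0013,0,0.0477,0,0,-0.2,0],[0.0013,0,0.0478,0,0,-0.1,0],[0,0,0.015,0,0,0,0],[0,0,0.01,0,0,0,0],[0,0,0.005,0,0,0,0],[0,0,0.003,0,0,0,0],[0,0,0,0,0,0,0]]])

```text
t: 3.72
eef_pos: [0.5077, -0.3464, 0.0682]
tool_rot: [0.0, 0.994, 0.111, 0.001]
contact_force: [-2.0, 0.2, 3.3]
gripper_width: 0.003
grasp_force: 2.1
```

Run:
```python
from h import *
st()
im=look("side");cv2.imwrite("pics/press.png",cv2.resize(im[220:320,270:400,::-1],(780,600),interpolation=cv2.INTER_CUBIC))
```

```text
3.73 [ 0.5077 -0.3464  0.0682] yd -77.2 F [-2.   0.2  3.3] g 0.003 2.1 zaxis [ 0.001 -0.001 -1.   ]
```

View pics/press.png

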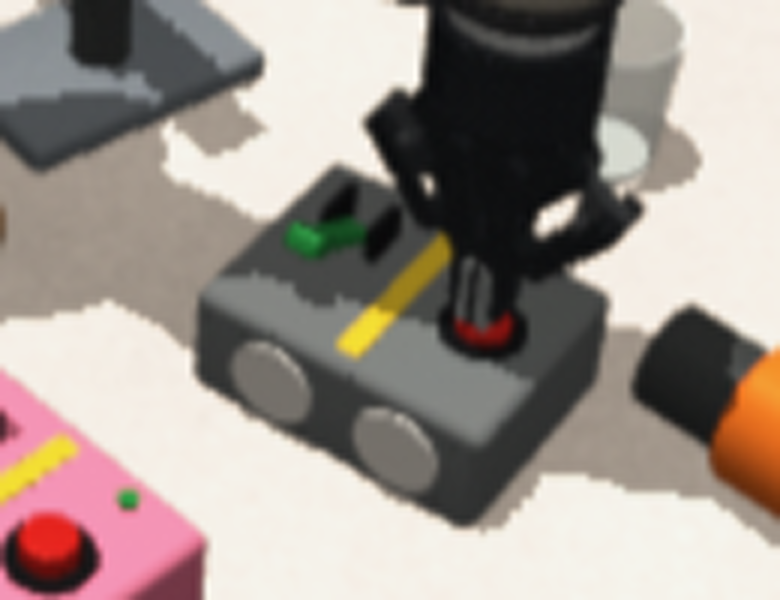

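The button is down and the lever has dropped (tip at 300,240). Next: rise, go in front of the lever and lift it on its arc.

Run:
```python
from h import *
p,R=st()
L=lambda x,z:W(BC,BY,[x/1e3,.035,z/1e3])
w=[([*p[:2],.13],-77.5,2),(L(-70,130),-77.5,3),(L(-70,78),-77.5,2),(L(-52,78),-77.5,1)]
for t in(50,40,30,20,10,0,-6):
    a=np.radians(t);w.append((L(15-60*np.sin(a)-6*np.cos(a)-11,48+60*np.cos(a)),-77.5,1))
plan(p,R,w,0)
```

```text
3.77 [ 0.5076 -0.3465  0.0682] yd -77.2 F [-1.7  0.4  4.5] g -0.001 2.1 zaxis [ 0.001 -0.001 -1.   ]
[[0.0,0.0,-0.0309,0.1,-0.1,0.1,0],[0.0,0.0,-0.0309,0.0,0.0,0.2,0],[-0.024,-0.0253,0.0,0.0,0.0,0.0,0],[-0.0239,-0.0252,0.0001,0.0,0.0,0.0,0],[-0.024,-0.0253,0.0,0.0,0.0,0.0,0],[0.0,0.0,0.026,0.0,0.0,0.0,0],[0.0,0.0001,0.026,0.0,0.0,0.0,0],[0.018,-0.0,-0.0,0.0,0.0,0.0,0],[0.0062,-0.0001,-0.0086,0.0,0.0,0.0,0],[0.0067,0.0,-0.0074,0.0,0.0,0.0,0],[0.0079,0.0,-0.006,0.0,0.0,0.0,0],[0.0091,0.0,-0.0044,0.0,0.0,0.0,0],[0.0098,-0.0,-0.0027,0.0,0.0,0.0,0],[0.0103,-0.0,-0.0009,0.0,0.0,0.0,0],[0.0063,-0.0,0.0003,0.0,0.0,0.0,0]]
end [ 0.4936 -0.2719  0.1077]
```

>>> move_arm(commands=[[[0,0,-0.031,0,0,0,0],[0,0,-0.031,0,0,0,0],[-0.024,-0.025,0,0,0,0,0],[-0.024,-0.0255,0,0,0,0,0],[-0.024,-0.0255,0,0,0,0,0],[0,0,0.026,0,0,0,0],[0,0,0.026,0,0,0,0],[0.018,0,0,0,0,0,0],[0.006,0,-0.0085,0,0,0,0],[0.007,0,-0.0075,0,0,0,0],[0.008,0,-0.006,0,0,0,0],[0.009,0,-0.0045,0,0,0,0],[0.01,0,-0.0025,0,0,0,0],[0.0105,0,-0.001,0,0,0,0],[0.0075,0,0,0,0,0,0],[0,0,0,0,0,0,0]]])

```text
t: 5.78
eef_pos: [0.4949, -0.2707, 0.107]
tool_rot: [0.0, 0.994, 0.112, -0.0]
contact_force: [0.1, 0.1, 0.4]
gripper_width: -0.001
grasp_force: 0.0
```

Run:
```python
from h import *
p,R=st();print("box local",Ro.from_euler("z",-BY,degrees=True).apply(p-BC))
im=look("side");cv2.imwrite("pics/lift.png",cv2.resize(im[220:320,270:400,::-1],(780,600),interpolation=cv2.INTER_CUBIC))
```

```text
5.78 [ 0.4949 -0.2707  0.107 ] yd -77.2 F [0.1 0.1 0.4] g -0.001 0.0 zaxis [-0. -0. -1.]
box local [0.00581895 0.03591765 0.10699287]
```

View pics/lift.png

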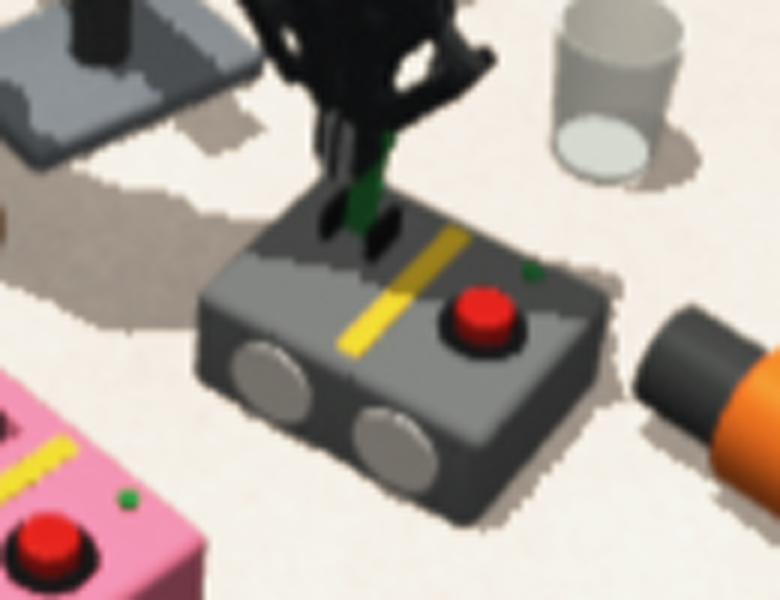

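The lever stands up behind the fingers (365,190) and the button is back up. I'll back off and check that it stays.

>>> move_arm(commands=[[[-0.02,0,0,0,0,0,0],[-0.03,0,0,0,0,0,0],[-0.01,0,-0.06,0,0,0,0],[0,0,-0.06,0,0,0,0],[0,0,-0.06,0,0,0,0],[0,0,-0.03,0,0,0,0]]])

```text
t: 6.58
eef_pos: [0.4344, -0.2857, 0.3197]
tool_rot: [-0.0, 0.994, 0.11, 0.002]
contact_force: [0.5, 0.5, -1.1]
gripper_width: 0.003
grasp_force: 0.0
```

Run:
```python
from h import *
p,R=st()
for n in("side","top"):
    im=look(n)
    for k in("green","red"):
        for s,c,m in blobs(im,*C[k]): print(n,k,s.tolist(),c.round(1))
g=W(SC,SY,[-.005,.16,0]);print("grip",g)
p,R=plan(p,R,[([.53,-.10,.31],-41,4),([g[0],g[1],.31],SY,4)],.0854)
plan(p,R,[([g[0],g[1],.215],SY,2)],.0854)
```

```text
6.58 [ 0.4344 -0.2857  0.3197] yd -77.4 F [ 0.5  0.5 -1.1] g 0.003 0.0 zaxis [ 0.003  0.    -1.   ]
side green [167, 166, 3, 3, 5] [168.  167.2]
side green [327, 240, 9, 19, 88] [330.7 249.4]
side green [357, 264, 3, 3, 7] [358. 265.]
side green [259, 272, 9, 19, 90] [263.4 281. ]
side green [290, 302, 3, 2, 4] [291.  302.8]
side red [258, 149, 7, 5, 19] [261.  151.1]
side red [346, 268, 10, 9, 73] [350.2 272.1]
side red [273, 305, 11, 11, 95] [277.8 310.2]
top green [336, 186, 7, 7, 31] [339.2 188.8]
top green [336, 255, 6, 4, 17] [338.6 256.8]
top red [192, 150, 5, 8, 30] [194.3 153.5]
top red [357, 188, 7, 7, 41] [360.2 191. ]
grip [0.54576123 0.1063863  0.        ]
[[0.0335,-0.0401,0.0025,0.0,-0.2,-9.1,0.0854],[0.0394,-0.0343,0.0024,0.0,0.0,-9.1,0.0854],[0.0443,-0.0276,0.0024,0.0,0.0,-9.1,0.0854],[0.0481,-0.0203,0.0024,0.0,0.0,-9.1,0.0854],[0.0415,-0.0309,-0.0,0.0,0.0,-8.9,0.0854],[0.0459,-0.024,-0.0,0.0,0.0,-9.0,0.0854],[0.049,-0.0166,-0.0001,0.0,0.0,-8.9,0.0854],[0.051,-0.0088,0.0,0.0,0.0,-8.9,0.0854]]
end [0.5458 0.1064 0.31  ]
[[0.0,-0.0,0.0475,0.0,0.0,0.0,0.0854],[0.0,-0.0,0.0475,0.0,0.0,0.0,0.0854]]
end [0.5458 0.1064 0.215 ]
```

Lever and button are exactly as at the start, so the box is proved. On to the grip.

>>> move_arm(commands=[[[0.0335,-0.04,0.0025,0,0,-9.1,0.06],[0.0395,-0.0345,0.0025,0,0,-9.1,0.06],[0.0445,-0.0275,0.0025,0,0,-9.1,0.06],[0.048,-0.0205,0.0025,0,0,-9.1,0.06],[0.0415,-0.031,0,0,0,-8.9,0.06],[0.046,-0.024,0,0,0,-9.0,0.06],[0.049,-0.0165,0,0,0,-8.9,0.06],[0.051,-0.009,0,0,0,-8.9,0.06],[0,0,0.02,0,0,0,0.06],[0,0,0.0,0,0,0,0.06]]])

```text
t: 7.92
eef_pos: [0.544, 0.1073, 0.2846]
tool_rot: [-0.001, 0.738, 0.674, -0.003]
contact_force: [0.0, -1.1, 0.5]
gripper_width: 0.698
grasp_force: 0.0
```

Run:
```python
from h import *
p,R=st()
g=W(SC,SY,[-.003,.16,0])
plan(p,R,[([*g[:2],.23],SY,2),([*g[:2],.17],SY,4)],.06)
n="top";im=look(n);cv2.imwrite("pics/pre.png",cv2.resize(im[120:240,150:310,::-1],(800,600),interpolation=cv2.INTER_CUBIC))
```

```text
7.92 [0.544  0.1073 0.2846] yd -5.2 F [ 0.  -1.1  0.5] g 0.698 0.0 zaxis [-0.005 -0.002 -1.   ]
[[-0.0003,0.002,0.0273,-0.3,0.1,0.0,0.06],[-0.0004,0.002,0.0273,0.0,0.0,0.1,0.06],[0.0,-0.0,0.015,0.0,0.0,0.0,0.06],[0.0,-0.0,0.015,0.0,0.0,0.0,0.06],[0.0001,-0.0,0.015,0.0,0.0,0.0,0.06],[-0.0,-0.0001,0.015,0.0,0.0,0.0,0.06]]
end [0.5477 0.1062 0.17  ]
```

View pics/pre.png

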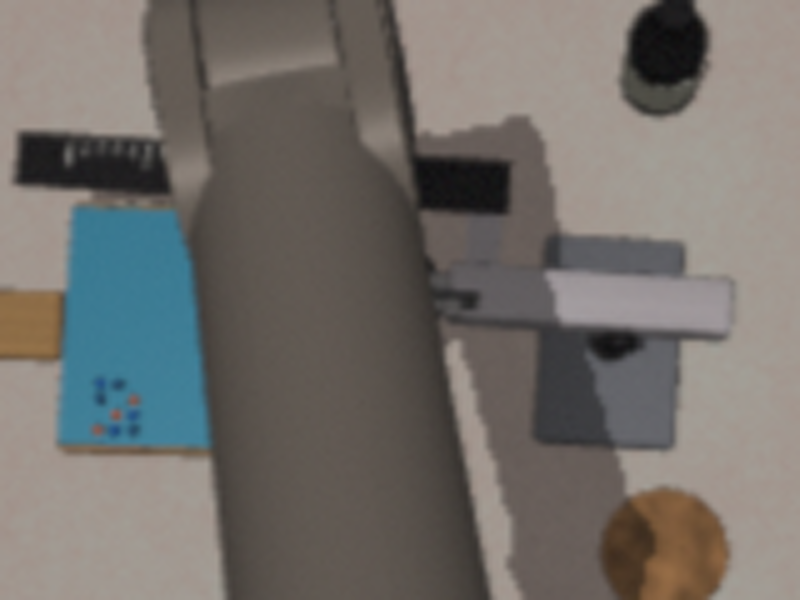

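The arm hides the grip in the top view, so I'll rely on the measured position, force reading and the side view while descending.

>>> move_arm(commands=[[[0,0.002,0.027,0,0,0,0.06],[0,0.001,0.027,0,0,0,0.06],[0,0,0.015,0,0,0,0.06],[0,0,0.015,0,0,0,0.06],[0,0,0.015,0,0,0,0.06],[0,0,0.015,0,0,0,0.06],[0,0,0,0,0,0,0.06]]])

```text
t: 8.85
eef_pos: [0.5485, 0.1082, 0.1721]
tool_rot: [-0.0, 0.738, 0.675, -0.001]
contact_force: [-0.5, -0.1, -0.5]
gripper_width: 0.706
grasp_force: 0.0
```

Run:
```python
from h import *
p,R=st();print("local",Ro.from_euler("z",-SY,degrees=True).apply(p-SC))
im=look("side");cv2.imwrite("pics/grip1.png",cv2.resize(im[110:215,210:350,::-1],(800,600),interpolation=cv2.INTER_CUBIC))
for k in("yellow","red","orange"):
    for s,c,m in blobs(im,*C[k],2): print(k,s.tolist(),c.round(1))
```

```text
8.85 [0.5485 0.1082 0.1721] yd -5.1 F [-0.5 -0.1 -0.5] g 0.706 0.0 zaxis [-0.002 -0.001 -1.   ]
local [-0.00245909  0.16204328  0.17207677]
yellow [271, 165, 2, 1, 2] [271.5 165. ]
yellow [327, 258, 21, 21, 99] [336.9 268. ]
yellow [252, 293, 30, 22, 109] [266.4 303.5]
red [258, 149, 6, 5, 16] [260.5 151.2]
red [346, 268, 10, 9, 74] [350.3 272.1]
red [273, 305, 11, 11, 95] [277.8 310.2]
orange [252, 157, 6, 9, 22] [255.  159.9]
orange [389, 278, 67, 48, 1467] [420.4 300.2]
```

View pics/grip1.png

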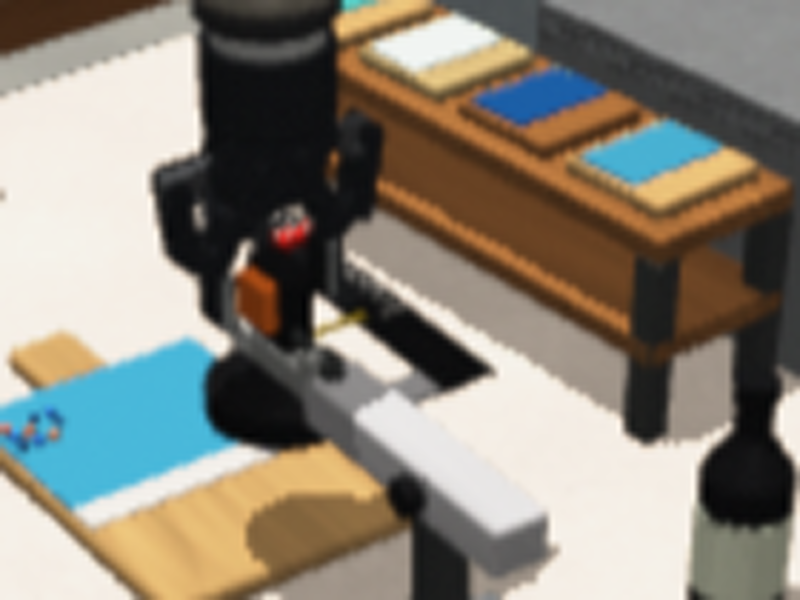

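The fingers straddle the fin, with the orange button at (257,298) between them; the rider is visible at (290,235) and the pointer at (345,322). Closing.

>>> move_arm(commands=[[[0,0,0.002,0,0,0,0],[0,0,0,0,0,0,0],[0,0,0,0,0,0,0],[0,0,0,0,0,0,0],[0,0,0,0,0,0,0],[0,0,0,0,0,0,0]]], squeeze=45)

```text
t: 9.65
eef_pos: [0.5526, 0.1082, 0.1722]
tool_rot: [0.002, 0.739, 0.674, 0.003]
contact_force: [12.6, 0.5, -7.1]
gripper_width: 0.269
grasp_force: 47.7
```

Run:
```python
from h import *
p,R=st();print("local",Ro.from_euler("z",-SY,degrees=True).apply(p-SC),bot.get_obs()["gripper_width"]*.0854)
t=p+Ro.from_euler("z",SY,degrees=True).apply([0,.1,0])
plan(p,R,[(t,SY,12)],0)
```

```text
9.65 [0.5526 0.1082 0.1722] yd -5.2 F [12.6  0.5 -7.1] g 0.269 47.7 zaxis [ 0.007  0.    -1.   ]
local [0.00164173 0.1624475  0.17220877] 0.022963130153563147
[[0.0083,0.0,0.0,0.4,-0.1,0.0,0],[0.0084,0.0,0.0,0.0,0.0,0.0,0],[0.0083,0.0,-0.0,0.0,0.0,0.0,0],[0.0083,0.0,-0.0,0.0,0.0,0.0,0],[0.0084,0.0,-0.0,0.0,0.0,0.0,0],[0.0083,0.0,-0.0,0.0,0.0,0.0,0],[0.0083,0.0,-0.0,0.0,0.0,0.0,0],[0.0084,0.0,-0.0,0.0,0.0,0.0,0],[0.0083,0.0,-0.0,0.0,0.0,0.0,0],[0.0083,0.0,-0.0,0.0,0.0,0.0,0],[0.0084,0.0,-0.0,0.0,0.0,0.0,0],[0.0083,0.0,-0.0001,0.0,0.0,0.0,0]]
end [0.5617 0.2078 0.1723]
```

>>> move_arm(commands=[[[0,0.003,0,0,0,0,0],[0.003,0,0,0,0,0,0],[0.006,0,0,0,0,0,0],[0.006,0,0,0,0,0,0],[0,0,0,0,0,0,0]]])

```text
t: 10.28
eef_pos: [0.554, 0.1223, 0.1722]
tool_rot: [0.0, 0.739, 0.674, 0.0]
contact_force: [-0.6, -2.8, 4.8]
gripper_width: 0.272
grasp_force: 46.3
```

Run:
```python
from h import *
p,R=st();print("local",Ro.from_euler("z",-SY,degrees=True).apply(p-SC))
im=look("side")
for k in("yellow","red","orange"):
    for s,c,m in blobs(im,*C[k],2):
        if c[0]<300 and c[1]<200: print(k,s.tolist(),c.round(1))
```

```text
10.28 [0.554  0.1223 0.1722] yd -5.2 F [-0.6 -2.8  4.8] g 0.272 46.3 zaxis [ 0.001 -0.    -1.   ]
local [0.00176579 0.17660179 0.17216824]
yellow [269, 163, 2, 1, 2] [269.5 163. ]
```

It slides freely against about 3 N of spring, so the lock is released. Drawing out.

>>> move_arm(commands=[[[0.008,0,0,0,0,0,0],[0.008,0,0,0,0,0,0],[0.008,0,0,0,0,0,0],[0.008,0,0,0,0,0,0],[0.008,0,0,0,0,0,0],[0.008,0,0,0,0,0,0],[0.008,0,0,0,0,0,0],[0.008,0,0,0,0,0,0],[0.008,0,0,0,0,0,0],[0.008,0,0,0,0,0,0],[0,0,0,0,0,0,0],[0,0,0,0,0,0,0]]])

```text
t: 11.82
eef_pos: [0.5613, 0.2014, 0.1722]
tool_rot: [0.0, 0.739, 0.674, 0.0]
contact_force: [1.1, -3.3, 5.2]
gripper_width: 0.265
grasp_force: 46.4
```

Run:
```python
from h import *
p,R=st();print("local",Ro.from_euler("z",-SY,degrees=True).apply(p-SC))
a=look("side");b=look("top")
for n,im in(("side",a),("top",b)):
  for k in("yellow","red"):
    for s,c,m in blobs(im,*C[k],2):
        if c[0]<300 and c[1]<200: print(n,k,s.tolist(),c.round(1))
x=cv2.resize(a[110:185,200:300,::-1],(800,600),interpolation=cv2.INTER_CUBIC)
cv2.imwrite("pics/out.png",x)
```

```text
11.82 [0.5613 0.2014 0.1722] yd -5.3 F [ 1.1 -3.3  5.2] g 0.265 46.4 zaxis [ 0.001 -0.    -1.   ]
local [0.00180384 0.25605543 0.17220151]
side red [258, 150, 7, 3, 16] [261.4 151.1]
top red [195, 150, 1, 2, 2] [195.  150.5]
```

View pics/out.png

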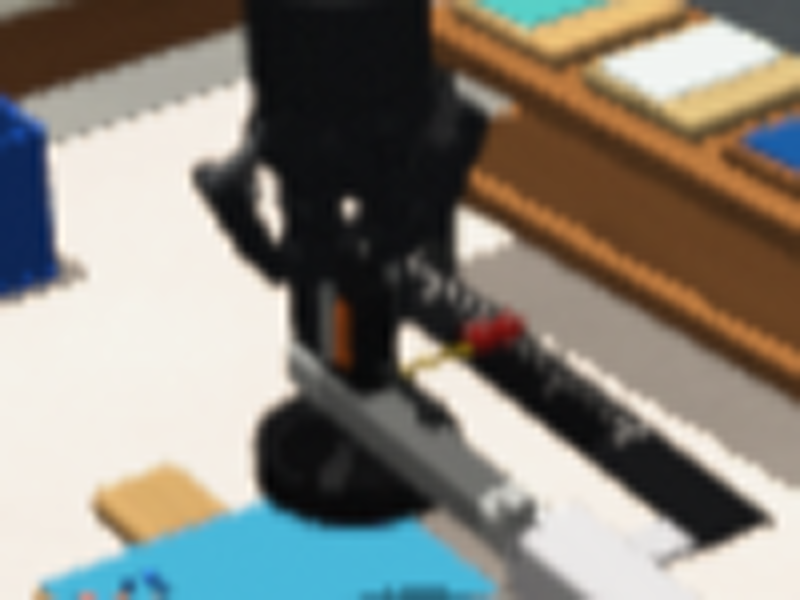

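Run:
```python
from h import *
l=lambda p:Ro.from_euler("z",-SY,degrees=True).apply(p-SC).round(4)
T=lambda x,y:(140+x/5-.4,135+y/5-.4)
S=lambda x,y:(200+x/8-.44,110+y/8-.44)
for p in[(68,57),(65,108),(560,88),(557,137)]: print("bar",l(plane("top",T(*p),.151)))
print("rider top",l(plane("top",(194.2,153.4),.159)),"ptr top init",l(plane("top",(224.5,165.1),.155)))
print("ticks 1,last",l(plane("top",T(431,97),.151)),l(plane("top",T(119,78),.151)))
print("rider tri",*[l(x) if np.ndim(x) else x for x in tri((261.0,151.1),(194.2,153.4))])
for z in(.155,.159):print("side ptr",l(plane("side",S(470,348),z)),"rider l/r/c",l(plane("side",S(465,333),z)),l(plane("side",S(488,345),z)),l(plane("side",(261.2,151.1),z)))
```

```text
bar [0.0889 0.3946 0.151 ]
bar [0.0551 0.3931 0.151 ]
bar [0.0882 0.0762 0.151 ]
bar [0.0559 0.076  0.151 ]
rider top [0.0707 0.2589 0.159 ] ptr top init [0.0395 0.1597 0.155 ]
ticks 1,last [0.0771 0.1586 0.151 ] [0.0771 0.3603 0.151 ]
rider tri [0.0725 0.2588 0.1563] 0.0024819251140830558
side ptr [0.0598 0.254  0.155 ] rider l/r/c [0.0651 0.2664 0.155 ] [0.0677 0.2519 0.155 ] [0.0756 0.2601 0.155 ]
side ptr [0.0561 0.2481 0.159 ] rider l/r/c [0.0613 0.2604 0.159 ] [0.0639 0.2459 0.159 ] [0.0718 0.2541 0.159 ]
```

Pointer at station y 0.254 and rider line at about 0.259, from both views: 5.5 mm to go.

>>> move_arm(commands=[[[0.003,0,0,0,0,0,0],[0.0025,0,0,0,0,0,0],[0,0,0,0,0,0,0],[0,0,0,0,0,0,0],[0,0,0,0,0,0,0],[0,0,0,0,0,0,0]]])

```text
t: 12.68
eef_pos: [0.5618, 0.2067, 0.1722]
tool_rot: [0.0, 0.739, 0.674, 0.0]
contact_force: [0.4, -3.9, 6.1]
gripper_width: 0.27
grasp_force: 46.4
```

Run:
```python
from h import *
p,R=st();print("local",Ro.from_euler("z",-SY,degrees=True).apply(p-SC))
a=look("side")
for k in("red","green"):
    for s,c,m in blobs(a,*C[k],2):
        if c[0]>200:print(k,s.tolist(),c.round(1))
cv2.imwrite("pics/fin.png",cv2.resize(a[130:175,235:295,::-1],(800,600),interpolation=cv2.INTER_CUBIC))
```

```text
12.68 [0.5618 0.2067 0.1722] yd -5.3 F [ 0.4 -3.9  6.1] g 0.27 46.4 zaxis [ 0.001 -0.001 -1.   ]
local [0.00177761 0.26138034 0.17215289]
red [258, 150, 7, 4, 18] [261.1 151.1]
red [346, 268, 10, 9, 74] [350.3 272.1]
red [273, 305, 11, 11, 96] [277.8 310.2]
green [265, 107, 2, 1, 2] [265.5 107. ]
green [268, 106, 2, 1, 2] [268.5 106. ]
green [262, 108, 2, 1, 2] [262.5 108. ]
green [327, 240, 9, 19, 88] [330.7 249.3]
green [357, 264, 3, 3, 8] [358.1 264.9]
green [259, 272, 9, 19, 84] [263.4 281.2]
green [290, 302, 3, 2, 4] [291.  302.8]
```

View pics/fin.png

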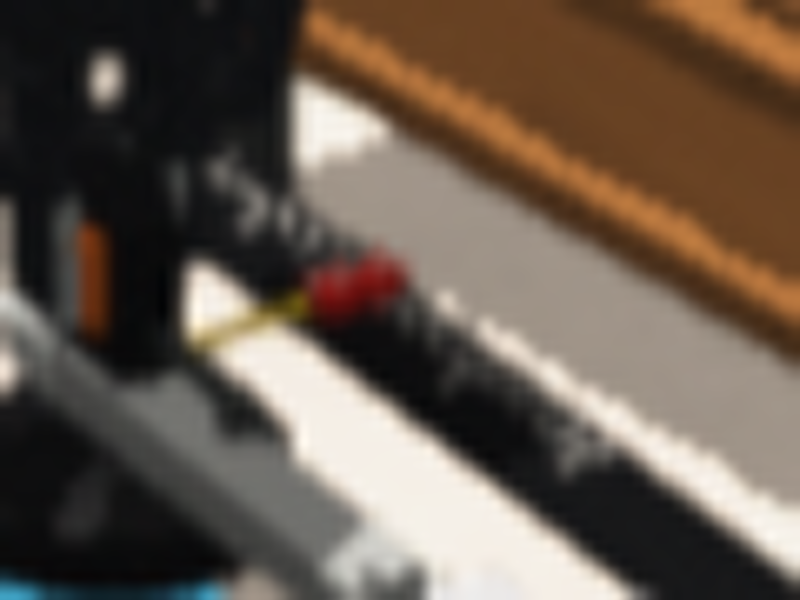

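The pointer tip at (310,305) runs into the middle of the rider's front face, about (326,300). The rider hasn't moved and the lever is still up, so I'm handing in.

```bash
python3 -c "
from station import bot
print(bot.hand_in())"
```

```text
the job is handed in; nothing more can be done
None
```

The job is handed in: the box's test button dropped the lever, which is lifted again and stays standing, and the boom is gripped with its lock squeezed, drawn out about 99 mm with the pointer in line with the rider by my last measurement, roughly 1–2 mm; the hand-in returned no verdict.

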